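# Fetch a specimen stub from its deep pocket with sprung tongs

### The job

With the sprung tongs, take the small round solid brass stub out of its deep pocket in the white specimen block, stand it upright in the middle of the larger white dish and let it go there. Then hang the tongs back in their stand just as they were. Do not touch the stub with the gripper's own fingers.

Things in the scene. Friction and masses are not known exactly. Their poses are not given: they have to be found in the camera images.
- tongs_grip (a point): Sprung tongs, 136 mm tall, 0.11 kg, hanging upright in a stand. Point: middle between their two black rubber grip pads. z up, y the squeeze line. Pads are flat, 22 mm wide (x), 32 mm tall, 52 mm over both outer faces when relaxed (8 N spring per pad), 34 mm when gripping the stub (13 N); stop at 32 mm. Cap ends 30 mm above. Held at about 48 mm they can be carried with the tips open.
- tongs_arm_l (a joint): Squeeze of the tongs in m per arm: 0 relaxed, 0.009 when gripping the stub, 0.010 at the stop. Both arms slide inward in parallel and equally; springs push them apart again. Tips end 105 mm below the grip point, each 12 mm wide (x), 3 mm thick. Gap between tips = width over the pads minus 20 mm: 32 mm relaxed, 28 mm at 48 mm, 14 mm at 34 mm.
- stand: Aluminium stand, fixed, 90 x 90 mm, 80 mm tall; origin under its centre, z up. Slot in its top 26 mm (x) by 54 mm (y), through the 8 mm top plate. The tongs hang in it, y along y (or half a turn round), their 60 mm crossbar (along x, underside 39 mm below the grip point) on the top plate: grip point 119 mm above the table, tips 14 mm. Lift 75 mm to clear it.
- stub_center (a point): The stub: solid round brass cylinder, 14 mm across, 20 mm tall, 26 g, upright near the middle of one of the block's pockets. Point: its centre, half-way up; z is its axis. The other pockets hold an oblong brass bar (12 x 34 x 12 mm) and a flat brass washer with a hole (18 mm across, 4 mm thick), not wanted; which pocket holds what varies.
- block: White plastic specimen block, fixed, 124 (x) x 78 (y) x 62 mm tall; origin at the centre of its underside, z up. Three pockets open upward at x = -40, 0, +40 mm on its centre line, each 22 mm wide (x), 54 mm long (y), 50 mm deep; floor 12 mm above the table. The tongs go in with their squeeze line along the block's y.
- dish: The larger of two shallow round white ceramic dishes: 90 mm across the rim, 14 mm tall, 3 mm wall, 0.15 kg, loose on the table; origin at the centre of its underside, z up. Flat inner floor 4 mm above the table, 78 mm across. The other dish is only 54 mm across.
Mind the look-alikes: they are no part of the job. Of the things shaped like the part that bears tongs_grip, the bare steel one is meant.

How it is judged:
By the outcome, as a careful person would: the job done as asked, in the order asked, and still so for the second after the job is handed in, with the robot touching nothing.
It also fails if it takes over 58 s, if anything falls off the work surface, if the arm or the gripper's body presses on something with over 40 N, if the wrist force passes 120 N, or if a joint passes its speed limit or range.

### The arm

A 6-joint arm with a two-finger parallel gripper is mounted at the origin on the work surface. World frame = base frame: x ahead of the robot, y to its left, z up, the work surface at z = 0. Lengths are in m, angles in degrees, forces in N, time in s.
With the tool pointing down it reaches from about 0.35 to 0.85 m from the base axis. Payload 8.1 kg.
Tool frame: the origin (TCP) lies between the finger pads; the fingertips stand 14 mm ahead of it and the grasp point (between the pads) lies 5 mm behind it; z points along the fingers, x is the direction in which the jaws open and shut, and the axes are right-handed (so a half turn about z gives the same grasp; the last joint's range is limited). The gripper opens to 93 mm and grips with 3 to 60 N. Pads are 15 mm wide; open, the fingers measure 128 mm over their backs; the gripper's body (75 mm by 188 mm) begins 65 mm behind the grasp point.
Start: joints at [60.94, 7.471, 85.268, -0, 87.261, -4.893], TCP at [0.246, 0.547, 0.233] pointing down, gripper open.
Joint ranges: [-169.43, 169.43], [-51.17, 129.36], [1.28, 143.12], [-76.62, 256.62], [0, 156.53], [-152.29, 152.29]. Speed limits (degrees/s): [136.94, 136.94, 159.86, 180, 180, 180].

### API

Orientations are given as [roll, pitch, yaw] about the fixed x, y, z axes, in that order (R = Rz(yaw) Ry(pitch) Rx(roll)).
In Python, from cell import arm gives the robot as it stands.
- The arm moves only by the tool move_arm, never from a script. Its argument "commands" is a list of rows, each an object with "delta_rot": the turn, a rotation vector about the tool's x, y, z in degrees, a list of three; "translation": the shift along the tool's x, y, z in cm, a list of three; "jaw": the finger opening in cm, from 0 to 9.3. In form: [{"delta_rot": [rx, ry, rz], "translation": [x, y, z], "jaw": jaw}, ...]. A call has 1 to 10 rows; each row is the pose to reach, as a shift and turn from the pose measured when the call began, along the tool's axes at that moment; what a row does not reach only later rows make up. A row lasts 1/12 s, in which the tool goes at most 41.7 mm and 7.16 degrees, less where a joint would pass 70% of its speed; a pose out of reach is approached as far as the arm can. A call with a gripper value outside its range is refused whole. The fingers move at their own pace and stop on an object; the grip force is fixed at half the most. Time passes only in rows, so rows that repeat a pose let the fingers close. It gives the time, the measured TCP pose, the force and the opening at its end, in the units of the state.
- arm.state(): the state, without advancing time (a new reading comes with each control period).
- arm.camera(name): name is "scene" or "top"; returns a dict with "image" (384x512x3 uint8, blue, green, red), "K" (3x3 intrinsics, pixels), "extrinsics" (4x4, takes a point from world to camera coordinates). Camera axes: x right, y down, z forward; pixel columns grow to the right and rows downward; lengths in m; the calibration is good to about 2 mm. A picture is of the moment at which its call begins. There is no depth.
- arm.hand_in(): hands the job in, once; it reports no verdict.
The state is a dict: "clock": time; "joint_pos": joint angles; "qd": joint speeds; "tau": joint torques, N m; "eef_pos": TCP position; "tool_rot": TCP orientation; "wrist_force": force on the tool from outside, world axes, zero at the start; "wrist_torque": the same for the moment, N m; "gripper_width": opening from 0.0 (shut) to 1.0 (fully open).
Only numpy, scipy, OpenCV 4.12 (cv2) and the standard library are available. Lean on these libraries where they do the work, as an engineer would, in place of code of your own. Each camera call takes 0.05 s, during which the arm holds its last target.

## Working session

There is one attempt and no reset: what is moved stays moved. The work goes in short steps, Python scripts to look and compute and a tool call to move; the robot and the scene stay as the last step left them, time stands still between calls to the robot, and variables do not carry over. Pictures are saved under pics/ and viewed, and the job is handed in when it is done.

Besides the shell and the picture viewer there is one more tool, called after "Emit:" by a JSON object that holds its "name" and its "arguments", one argument or row to a line. move_arm: Moves the arm, as the interface text tells. Its arguments: {"type":"object","properties":{"commands":{"type":"array"}},"required":["commands"]}

```bash
mkdir -p pics; ls; python3 - <<'E'
from cell import arm
import cv2,numpy as np
for n in ("scene","top"):
    c=arm.camera(n); cv2.imwrite(f"pics/{n}0.png",c["image"]); np.savez(f"{n}0.npz",**c); print(n,c["K"].tolist(),np.round(c["extrinsics"],4).tolist())
print(arm.state())
E
```

```text
pics
scene [[353.30929902753286, 0.0, 246.6691445990733], [0.0, 353.30929902753286, 184.88913707059572], [0.0, 0.0, 1.0]] [[0.2217, 0.9751, 0.0025, -0.1061], [0.7855, -0.1771, -0.593, -0.3159], [-0.5778, 0.1335, -0.8052, 1.1936], [0.0, 0.0, 0.0, 1.0]]
top [[433.67915225902766, 0.0, 254.86209557620967], [0.0, 433.67915225902766, 194.91489590848502], [0.0, 0.0, 1.0]] [[-0.0193, -0.9997, 0.0147, -0.0024], [-0.9991, 0.0187, -0.0389, 0.4946], [0.0386, -0.0155, -0.9991, 0.9682], [0.0, 0.0, 0.0, 1.0]]
{'clock': 0.1, 'joint_pos': array([ 6.09409559e+01,  7.51156648e+00,  8.53232191e+01, -5.49287867e-04,
        8.72602505e+01, -4.89290795e+00]), 'qd': array([-0.10008326, -0.14192959, -0.14597236, -0.01938572, -0.0955626 ,
       -0.03324433]), 'tau': array([ 1.07207543e-03, -5.61338711e+01, -4.93098521e+01,  7.70687638e-02,
        2.89983919e-02, -9.96286872e-05]), 'eef_pos': array([0.24537501, 0.5469998 , 0.23168241]), 'tool_rot': array([-1.79992441e+02,  9.47365952e-02,  6.58338968e+01]), 'wrist_force': array([-0.31842346, -1.02235897,  0.48691731]), 'wrist_torque': array([-0.03394328, -0.03289182, -0.03975343]), 'gripper_width': 1.0001783904318466}
```

View pics/scene0.png

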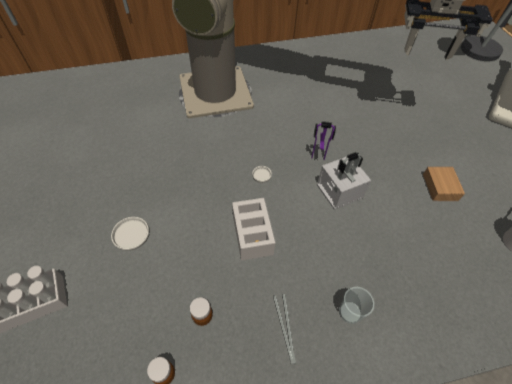

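View pics/top0.png

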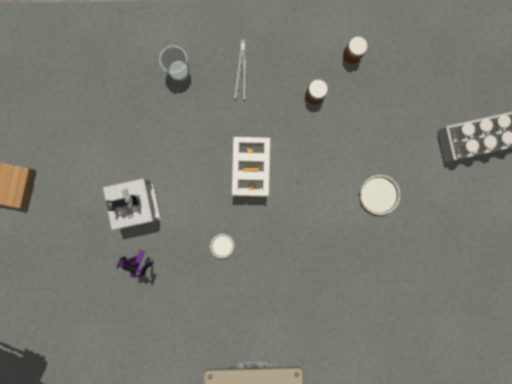

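The scene view shows the stand with tongs at (348,175), a purple look-alike at (325,138), the block at (253,228), the large dish at (130,234) and the small dish at (262,174). The top view shows the same things, with the block at (251,167), stand at (130,203) and large dish at (380,195). Next I'll enlarge the parts that matter.

```bash
python3 - <<'E'
import cv2,numpy as np
t=np.load("top0.npz")["image"]; s=np.load("scene0.npz")["image"]
def crop(im,x0,y0,x1,y1,k): return cv2.resize(im[y0:y1,x0:x1],None,fx=k,fy=k,interpolation=cv2.INTER_CUBIC)
a=crop(t,225,130,280,205,8); b=crop(t,95,170,165,245,8)[:600]
cv2.imwrite("pics/blk.png",a); cv2.imwrite("pics/std.png",b[:,:]);
cv2.imwrite("pics/std_s.png",crop(s,305,115,380,210,6)); 
cv2.imwrite("pics/blk_s.png",crop(s,225,190,285,265,8))
E
```

```text
(no output)
```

View pics/blk.png

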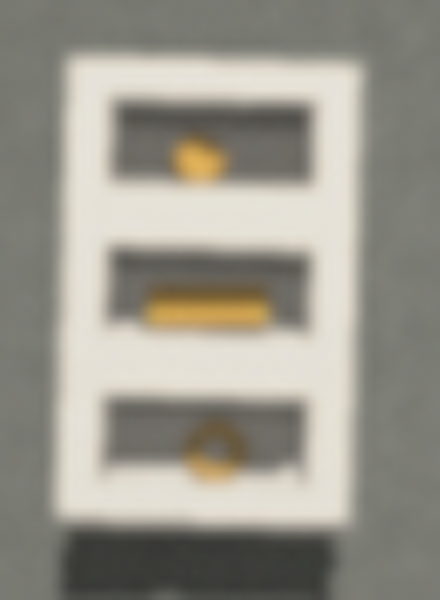

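View pics/std.png

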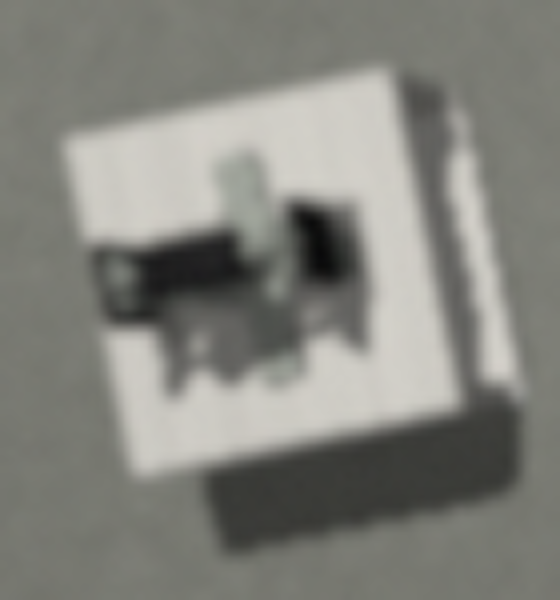

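View pics/std_s.png

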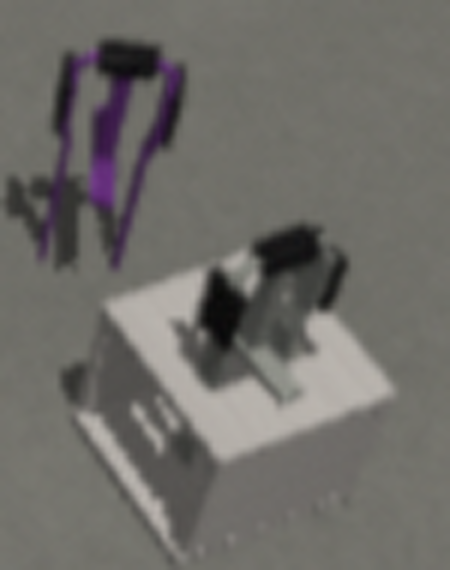

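View pics/blk_s.png

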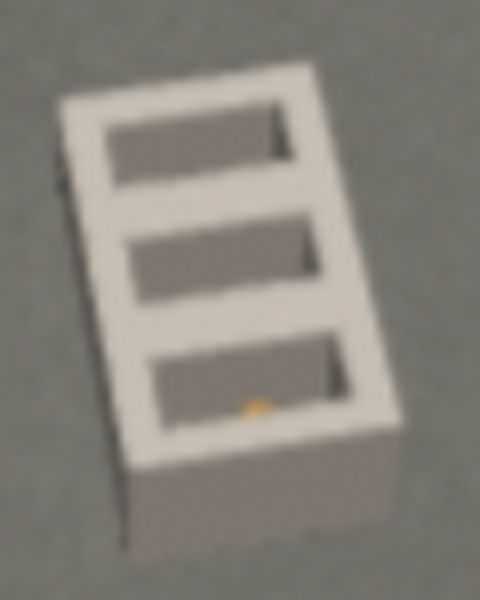

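Candidates:
- **Brass:** the stub is in the far (+x) pocket at top (250,150), compact, round and without a hole. The oblong bar is at (251,169) and the ring with a hole at (252,186), so neither is wanted.
- **Tongs:** the bare steel pair is in the stand at top (130,203). The purple pair at (135,264) is the look-alike.
- **Dishes:** the larger is at (380,195) and the smaller at (222,246).

The crops above confirm these choices. Next I'll measure positions.

```bash
cat > h.py <<'E'
import cv2,numpy as np
def ray(c,uv,z):
    K,E=c["K"],c["extrinsics"]; R,t=E[:3,:3],E[:3,3]
    o=-R.T@t; d=R.T@np.linalg.inv(K)@np.array([uv[0],uv[1],1.]); return o+d*(z-o[2])/d[2]
def proj(c,p):
    q=c["K"]@(c["extrinsics"]@np.r_[p,1])[:3]; return q[:2]/q[2]
def rect(c,box,z,lo,name=None,inv=False):
    x0,y0,x1,y1=box; k=4
    im=cv2.resize(c["image"][y0:y1,x0:x1],None,fx=k,fy=k,interpolation=cv2.INTER_CUBIC)
    g=cv2.cvtColor(im,cv2.COLOR_BGR2GRAY); m=((g>lo)*255).astype(np.uint8)
    cs,_=cv2.findContours(m,cv2.RETR_EXTERNAL,cv2.CHAIN_APPROX_NONE)
    ct=max(cs,key=cv2.contourArea)[:,0,:]
    uv=(ct+.5)/k-.5+[x0,y0]
    P=np.array([ray(c,u,z)[:2] for u in uv])
    return P,uv
E
python3 - <<'E'
from h import *
for n in("top","scene"):
    c=dict(np.load(n+"0.npz"))
    B={"top":{"block":(222,125,282,202),"stand":(98,170,153,240),"dish":(350,165,410,225),"small":(200,225,245,265)},
       "scene":{"block":(225,190,285,265),"stand":(312,150,375,200),"dish":(100,205,160,260),"small":(245,155,280,190)}}[n]
    for k,z in(("block",.062),("stand",.08),("dish",.014),("small",.014)):
        P,uv=rect(c,B[k],z,{"stand":175 if n=="top" else 165,"block":175 if n=="top" else 160}.get(k,150))
        r=cv2.minAreaRect((P*1000).astype(np.float32)); print(n,k,np.round(r[0],1),np.round(r[1],1),round(r[2],1),"circ",np.round(cv2.minEnclosingCircle((P*1000).astype(np.float32)),1) if 0 else cv2.minEnclosingCircle((P*1000).astype(np.float32)))
t=dict(np.load("top0.npz"));
hsv=cv2.cvtColor(t["image"],cv2.COLOR_BGR2HSV); m=cv2.inRange(hsv,(8,110,90),(30,255,255))
nn,l,st,ce=cv2.connectedComponentsWithStats(m)
for i in range(1,nn):
    if 225<ce[i][0]<280: print(st[i],ce[i],ray(t,ce[i],.032))
E
```

```text
top block [555.  -3.] [ 79.1 124.5] 87.5 circ ((555.1985473632812, -3.1404216289520264), 71.78652954101562)
top stand [478.9 255.3] [89.  84.9] 11.5 circ ((478.9183654785156, 255.53421020507812), 59.896690368652344)
top dish [ 490.9 -293.7] [89.4 90.2] 88.1 circ ((490.704345703125, -293.95574951171875), 46.087337493896484)
top small [382.8  64.5] [53.3 54.7] 25.4 circ ((382.8017883300781, 64.5711441040039), 27.76527214050293)
scene block [556.6  -3.9] [ 77.8 124.2] 87.6 circ ((556.7630615234375, -3.5262231826782227), 71.55380249023438)
scene stand [480.2 254.6] [87.6 83.4] 11.4 circ ((480.1087646484375, 254.2496795654297), 58.29682159423828)
scene dish [ 492.7 -295.1] [88.7 88.5] 77.3 circ ((492.2754211425781, -294.9202880859375), 45.11039733886719)
scene small [386.4  63.2] [49.6 52.3] 77.3 circ ((385.5551452636719, 62.86933517456055), 27.106985092163086)
[247 147   6   5  24] [249.375      149.45833333] [ 0.59447395 -0.00129189  0.032     ]
[244 166  15   5  67] [250.6119403 168.       ] [ 0.55329213 -0.0032484   0.032     ]
[249 187   5   2   6] [250.83333333 187.66666667] [ 0.50980213 -0.00291306  0.032     ]
```

```bash
python3 - <<'E'
from h import *
c0=np.array([.4795,.255]);a=np.radians(11.5);X=np.array([np.cos(a),np.sin(a)]);Y=np.array([-np.sin(a),np.cos(a)])
for n,box,k in(("top",(95,170,165,245),8),("scene",(315,140,380,215),8)):
    c=dict(np.load(n+"0.npz")); x0,y0,x1,y1=box
    im=cv2.resize(c["image"][y0:y1,x0:x1],None,fx=k,fy=k,interpolation=cv2.INTER_CUBIC)
    def P(x,y,z,col):
        u=proj(c,np.r_[c0+x*X+y*Y,z]); cv2.circle(im,tuple(int(v) for v in ((u-[x0,y0]+.5)*k)),3,col,-1)
    for sx in(-1,1):
        for sy in(-1,1):
            P(sx*.045,sy*.045,.08,(255,0,0))
            for z in(.103,.135): P(sx*.011,sy*.026,z,(0,0,255))
        P(sx*.030,0,.084,(0,255,0))
    P(0,0,.149,(0,255,255)); P(0,0,.119,(255,0,255))
    cv2.imwrite(f"pics/ov_{n}.png",im)
a=cv2.imread("pics/ov_top.png");b=cv2.imread("pics/ov_scene.png"); h=600
cv2.imwrite("pics/ov.png",cv2.resize(np.hstack([a[:600],b[:600]]),None,fx=.74,fy=.74))
E
```

```text
(no output)
```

View pics/ov.png

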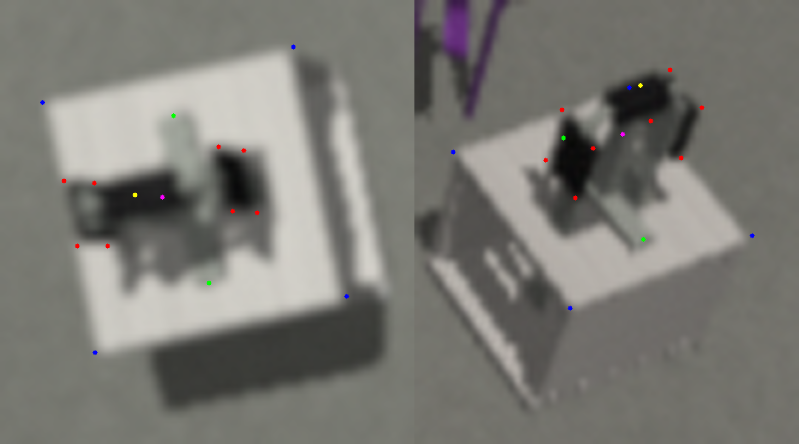

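The stand and tongs predictions land on the image within about 1–2 mm: pads at top (215–258, 150–210), crossbar tip at (175,112). So the tongs are at (0.4795, 0.255) with yaw 11.5°. Next is a move helper.

```bash
cat > go.py <<'E'
import sys,numpy as np
from cell import arm
from scipy.spatial.transform import Rotation as Ro
s=arm.state(); p=s["eef_pos"]; R=Ro.from_euler("xyz",s["tool_rot"],degrees=True)
print("t",round(s["clock"],2),"p",np.round(p,4),"rot",np.round(s["tool_rot"],2),"q",np.round(s["joint_pos"],0),"F",np.round(s["wrist_force"],1),"w",round(s["gripper_width"]*93,1))
if len(sys.argv)>1:
  x,y,z,w=map(float,sys.argv[1:5]); T=Ro.from_euler("xyz",[180,0,w],degrees=True)
  print("translation",np.round(R.inv().apply(np.array([x,y,z])-p)*100,2),"delta_rot",np.round((R.inv()*T).as_rotvec(degrees=True),2))
E
python3 go.py .4795 .255 .22 101.5
```

```text
t 0.1 p [0.2454 0.547  0.2317] rot [-1.7999e+02  9.0000e-02  6.5830e+01] q [61.  8. 85. -0. 87. -5.] F [-0.3 -1.   0.5] w 93.0
translation [-17.05  33.31   1.19] delta_rot [ -0.04   0.09 -35.67]
```

Emit:
{"name": "move_arm", "arguments": {
  "commands": [
    {"delta_rot": [0,0,-35.7],"translation": [-17,33.3,1.2],"jaw": 9.3},
    {"delta_rot": [0,0,-35.7],"translation": [-17,33.3,1.2],"jaw": 9.3},
    {"delta_rot": [0,0,-35.7],"translation": [-17,33.3,1.2],"jaw": 9.3},
    {"delta_rot": [0,0,-35.7],"translation": [-17,33.3,1.2],"jaw": 9.3},
    {"delta_rot": [0,0,-35.7],"translation": [-17,33.3,1.2],"jaw": 9.3},
    {"delta_rot": [0,0,-35.7],"translation": [-17,33.3,1.2],"jaw": 9.3},
    {"delta_rot": [0,0,-35.7],"translation": [-17,33.3,1.2],"jaw": 9.3},
    {"delta_rot": [0,0,-35.7],"translation": [-17,33.3,1.2],"jaw": 9.3},
    {"delta_rot": [0,0,-35.7],"translation": [-17,33.3,1.2],"jaw": 9.3},
    {"delta_rot": [0,0,-35.7],"translation": [-17,33.3,1.2],"jaw": 9.3}
  ]
}}

```text
clock: 0.93
eef_pos: [0.482, 0.2511, 0.2193]
tool_rot: [-179.9, 0.2, 101.3]
wrist_force: [-0.5, -0.5, -0.1]
gripper_width: 1.002
```

```bash
python3 go.py .4795 .255 .19 101.5
```

```text
t 0.93 p [0.482  0.2511 0.2193] rot [-179.93    0.19  101.34] q [ 22.  -1.  95.  -0.  86. -79.] F [-0.5 -0.5 -0.1] w 93.2
translation [ 0.44 -0.16  2.93] delta_rot [-0.07  0.19 -0.16]
```

Emit:
{"name": "move_arm", "arguments": {
  "commands": [
    {"delta_rot": [0,0.2,-0.2],"translation": [0.44,-0.16,2.9],"jaw": 9.3},
    {"delta_rot": [0,0.2,-0.2],"translation": [0.44,-0.16,2.9],"jaw": 9.3},
    {"delta_rot": [0,0.2,-0.2],"translation": [0.44,-0.16,2.9],"jaw": 9.3},
    {"delta_rot": [0,0.2,-0.2],"translation": [0.44,-0.16,2.9],"jaw": 9.3},
    {"delta_rot": [0,0.2,-0.2],"translation": [0.44,-0.16,2.9],"jaw": 9.3}
  ]
}}

```text
clock: 1.35
eef_pos: [0.4795, 0.2561, 0.1915]
tool_rot: [180.0, -0.0, 101.6]
wrist_force: [-0.8, -0.3, -0.5]
gripper_width: 0.999
```

```bash
python3 go.py .4795 .255 .114 101.5
```

```text
t 1.35 p [0.4795 0.2561 0.1915] rot [ 1.8000e+02 -3.0000e-02  1.0162e+02] q [ 23.   0.  97.   0.  83. -79.] F [-0.8 -0.3 -0.5] w 92.9
translation [-0.11 -0.02  7.75] delta_rot [ 0.   -0.03  0.12]
```

Emit:
{"name": "move_arm", "arguments": {
  "commands": [
    {"delta_rot": [0,0,0.1],"translation": [-0.1,0,3],"jaw": 9.3},
    {"delta_rot": [0,0,0.1],"translation": [-0.1,0,5.5],"jaw": 9.3},
    {"delta_rot": [0,0,0.1],"translation": [-0.1,0,7],"jaw": 9.3},
    {"delta_rot": [0,0,0.1],"translation": [-0.1,0,7.75],"jaw": 9.3},
    {"delta_rot": [0,0,0.1],"translation": [-0.1,0,7.75],"jaw": 9.3},
    {"delta_rot": [0,0,0.1],"translation": [-0.1,0,7.75],"jaw": 9.3},
    {"delta_rot": [0,0,0.1],"translation": [-0.1,0,7.75],"jaw": 6.5},
    {"delta_rot": [0,0,0.1],"translation": [-0.1,0,7.75],"jaw": 5.6}
  ]
}}

```text
clock: 2.02
eef_pos: [0.4808, 0.2557, 0.1159]
tool_rot: [179.8, -0.1, 101.5]
wrist_force: [-0.7, -0.1, 0.1]
gripper_width: 0.903
```

```bash
python3 go.py .4795 .255 .114 101.5; python3 - <<'E'
from h import *
from cell import arm
im=[]
for n,b in(("top",(95,170,165,245)),("scene",(305,115,385,210))):
    c=arm.camera(n)["image"]; x0,y0,x1,y1=b; im.append(cv2.resize(c[y0:y1,x0:x1],(390,450),interpolation=cv2.INTER_CUBIC))
cv2.imwrite("pics/g1.png",np.hstack(im))
E
```

```text
t 2.02 p [0.4808 0.2557 0.1159] rot [ 1.7984e+02 -7.0000e-02  1.0153e+02] q [ 23.   4. 102.   0.  74. -79.] F [-0.7 -0.1  0.1] w 84.0
translation [-0.04 -0.14  0.19] delta_rot [ 0.16 -0.07  0.03]
```

View pics/g1.png

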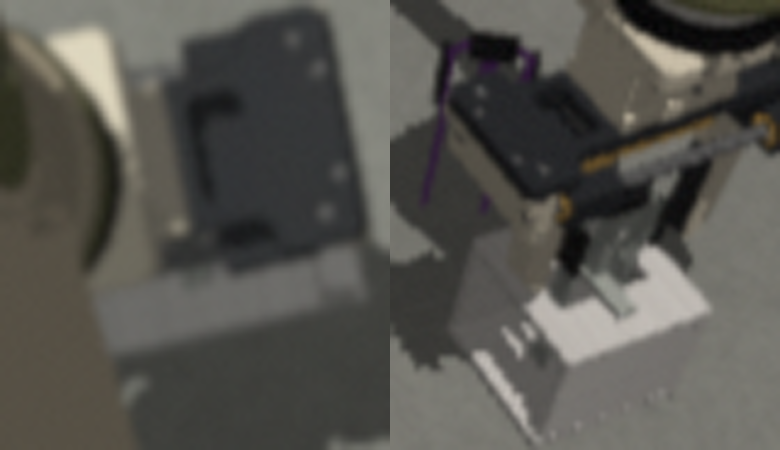

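The fingers straddle the tongs: the left finger is clear of the left pad, and the crossbar is visible at (620,300). Now I'll close to 48 mm.

Emit:
{"name": "move_arm", "arguments": {
  "commands": [
    {"delta_rot": [0.2,0,0],"translation": [-0.04,-0.14,0.19],"jaw": 4.8},
    {"delta_rot": [0.2,0,0],"translation": [-0.04,-0.14,0.19],"jaw": 4.8},
    {"delta_rot": [0.2,0,0],"translation": [-0.04,-0.14,0.19],"jaw": 4.8},
    {"delta_rot": [0.2,0,0],"translation": [-0.04,-0.14,0.19],"jaw": 4.8},
    {"delta_rot": [0.2,0,0],"translation": [-0.04,-0.14,0.19],"jaw": 4.8},
    {"delta_rot": [0.2,0,0],"translation": [-0.04,-0.14,0.19],"jaw": 4.8},
    {"delta_rot": [0.2,0,0],"translation": [-0.04,-0.14,0.19],"jaw": 4.8},
    {"delta_rot": [0.2,0,0],"translation": [-0.04,-0.14,0.19],"jaw": 4.8}
  ]
}}

```text
clock: 2.78
eef_pos: [0.4792, 0.2548, 0.1136]
tool_rot: [-179.9, -0.1, 101.5]
wrist_force: [-1.2, -0.1, 2.4]
gripper_width: 0.518
```

```bash
python3 go.py .4795 .255 .2 101.5
```

```text
t 2.78 p [0.4792 0.2548 0.1136] rot [-1.7992e+02 -6.0000e-02  1.0152e+02] q [ 23.   4. 102.   0.  74. -79.] F [-1.2 -0.1  2.4] w 48.2
translation [ 0.02  0.02 -8.64] delta_rot [-0.08 -0.06  0.02]
```

Emit:
{"name": "move_arm", "arguments": {
  "commands": [
    {"delta_rot": [0,0,0],"translation": [0,0,-1.5],"jaw": 4.8},
    {"delta_rot": [0,0,0],"translation": [0,0,-3.5],"jaw": 4.8},
    {"delta_rot": [0,0,0],"translation": [0,0,-5.5],"jaw": 4.8},
    {"delta_rot": [0,0,0],"translation": [0,0,-7.5],"jaw": 4.8},
    {"delta_rot": [0,0,0],"translation": [0,0,-9],"jaw": 4.8},
    {"delta_rot": [0,0,0],"translation": [0,0,-10],"jaw": 4.8},
    {"delta_rot": [0,0,0],"translation": [0,0,-10],"jaw": 4.8},
    {"delta_rot": [0,0,0],"translation": [0,0,-10],"jaw": 4.8}
  ]
}}

```text
clock: 3.45
eef_pos: [0.4795, 0.2548, 0.2133]
tool_rot: [-179.9, -0.1, 101.5]
wrist_force: [-0.4, 0.5, -1.2]
gripper_width: 0.522
```

```bash
python3 go.py .5958 -.0051 .23 87.5;  python3 - <<'E'
from h import *
from cell import arm
im=[]
for n,b in(("top",(95,150,165,245)),("scene",(305,100,385,210))):
    c=arm.camera(n)["image"]; x0,y0,x1,y1=b; im.append(cv2.resize(c[y0:y1,x0:x1],(390,520),interpolation=cv2.INTER_CUBIC))
cv2.imwrite("pics/g2.png",np.hstack(im))
E
```

```text
t 3.45 p [0.4795 0.2548 0.2133] rot [-1.7994e+02 -6.0000e-02  1.0152e+02] q [ 23.  -1.  96.   0.  85. -79.] F [-0.4  0.5 -1.2] w 48.5
translation [-27.78   6.21  -1.71] delta_rot [-0.07 -0.05 14.02]
```

View pics/g2.png

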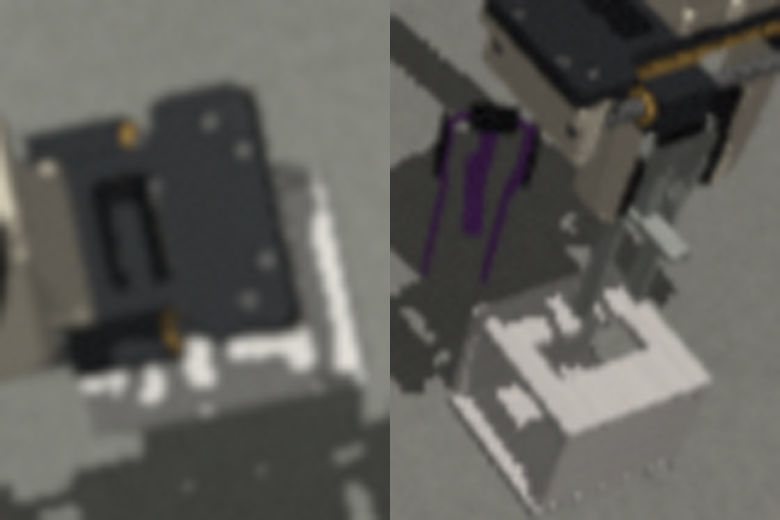

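The tongs came up cleanly, with both tips clear of the stand slot at scene crop (600,320). Now I'll refine the stub centre from its edges.

```bash
python3 - <<'E'
from h import *
c=dict(np.load("top0.npz")); x0,y0=240,140;k=8
im=cv2.resize(c["image"][y0:160,x0:262],None,fx=k,fy=k,interpolation=cv2.INTER_CUBIC)
h=cv2.cvtColor(im,cv2.COLOR_BGR2HSV); m=cv2.inRange(h,(8,100,90),(30,255,255))
n,l,st,ce=cv2.connectedComponentsWithStats(m); i=1+np.argmax(st[1:,4]); a=st[i]; L,T=a[0]/k-.5+x0,a[1]/k-.5+y0; Rr,Bt=(a[0]+a[2])/k-.5+x0,(a[1]+a[3])/k-.5+y0
print(L,Rr,T,Bt)
print("top edge",ray(c,((L+Rr)/2,T),.032),"bot",ray(c,((L+Rr)/2,Bt),.032),"L",ray(c,(L,149),.032),"R",ray(c,(Rr,149),.032))
E=c["extrinsics"];print("cam",-E[:3,:3].T@E[:3,3])
# pocket far/near rims from block axes
a=np.radians(-2.5);X=np.array([np.cos(a),np.sin(a)])
for d in(29,40,51): p=np.array([.5558,-.0034])+d/1000*X; print(d,p,proj(c,np.r_[p,.062]))
E
```

```text
246.125 252.875 146.625 151.875
top edge [ 0.60076684 -0.00168691  0.032     ] bot [ 0.58910022 -0.00146718  0.032     ] L [0.59561586 0.00587512 0.032     ] R [ 0.59535954 -0.0090518   0.032     ]
cam [0.45677792 0.00329983 0.98664335]
29 [ 0.5847724  -0.00466496] [251.06421932 151.92691444]
40 [ 0.59576193 -0.00514478] [251.19080063 146.81915153]
51 [ 0.60675146 -0.00562459] [251.31726444 141.71612967]
```

```bash
python3 go.py .595 -.002 .213 87.5
```

```text
t 3.55 p [0.4787 0.2544 0.2119] rot [-1.7980e+02 -3.0000e-02  1.0152e+02] q [ 23.  -1.  96.   0.  85. -79.] F [ 0.4  0.5 -0.8] w 48.3
translation [-27.45   6.28  -0.14] delta_rot [-2.100e-01 -1.000e-02  1.402e+01]
```

Emit:
{"name": "move_arm", "arguments": {
  "commands": [
    {"delta_rot": [-0.2,0,3],"translation": [-3,0.7,-0.1],"jaw": 4.8},
    {"delta_rot": [-0.2,0,6],"translation": [-6.5,1.5,-0.1],"jaw": 4.8},
    {"delta_rot": [-0.2,0,9],"translation": [-10,2.3,-0.1],"jaw": 4.8},
    {"delta_rot": [-0.2,0,12],"translation": [-13.5,3.1,-0.1],"jaw": 4.8},
    {"delta_rot": [-0.2,0,14],"translation": [-17,3.9,-0.1],"jaw": 4.8},
    {"delta_rot": [-0.2,0,14],"translation": [-20.5,4.7,-0.1],"jaw": 4.8},
    {"delta_rot": [-0.2,0,14],"translation": [-23.5,5.4,-0.1],"jaw": 4.8},
    {"delta_rot": [-0.2,0,14],"translation": [-26,5.95,-0.1],"jaw": 4.8},
    {"delta_rot": [-0.2,0,14],"translation": [-27.45,6.28,-0.1],"jaw": 4.8},
    {"delta_rot": [-0.2,0,14],"translation": [-27.45,6.28,-0.1],"jaw": 4.8}
  ]
}}

```text
clock: 4.38
eef_pos: [0.5951, -0.0047, 0.2109]
tool_rot: [-179.9, 0.0, 87.3]
wrist_force: [0.8, 0.4, -2.5]
gripper_width: 0.521
```

```bash
python3 go.py .595 -.002 .18 87.5
```

```text
t 4.38 p [ 0.5951 -0.0047  0.2109] rot [-1.7987e+02  3.0000e-02  8.7340e+01] q [ -5.   7.  88.  -0.  85. -93.] F [ 0.8  0.4 -2.5] w 48.4
translation [ 0.27 -0.02  3.09] delta_rot [-0.13  0.03 -0.16]
```

Down to just above the block (tips at about 0.080 m), then a look.

Emit:
{"name": "move_arm", "arguments": {
  "commands": [
    {"delta_rot": [-0.1,0,-0.2],"translation": [0.27,0,1],"jaw": 4.8},
    {"delta_rot": [-0.1,0,-0.2],"translation": [0.27,0,2],"jaw": 4.8},
    {"delta_rot": [-0.1,0,-0.2],"translation": [0.27,0,3.1],"jaw": 4.8},
    {"delta_rot": [-0.1,0,-0.2],"translation": [0.27,0,3.1],"jaw": 4.8},
    {"delta_rot": [-0.1,0,-0.2],"translation": [0.27,0,3.1],"jaw": 4.8}
  ]
}}

```text
clock: 4.8
eef_pos: [0.5938, -0.0009, 0.178]
tool_rot: [-179.8, 0.0, 87.6]
wrist_force: [-0.6, -0.2, -1.1]
gripper_width: 0.522
```

```bash
 python3 - <<'E'
from h import *
from cell import arm
im=[]
for n,b in(("top",(225,120,285,200)),("scene",(215,150,295,260))):
    c=arm.camera(n)["image"]; x0,y0,x1,y1=b; im.append(cv2.resize(c[y0:y1,x0:x1],(390,520),interpolation=cv2.INTER_CUBIC))
cv2.imwrite("pics/g3.png",np.hstack(im))
E
python3 go.py .595 -.002 .1146 87.5;
```

```text
t 4.9 p [ 0.5951 -0.0014  0.18  ] rot [-1.7997e+02  3.0000e-02  8.7600e+01] q [ -5.   8.  90.  -0.  82. -93.] F [-0.4  0.8 -0.7] w 47.9
translation [-0.06 -0.    6.54] delta_rot [-0.03  0.03  0.1 ]
```

View pics/g3.png

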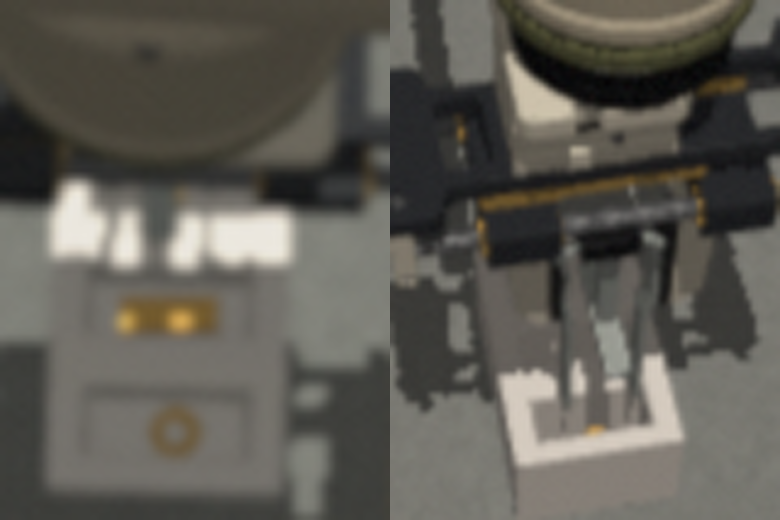

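The scene crop shows both tips, at (570,425) and (637,420), over the pocket and straddling the brass stub at (597,430). Descending.

Emit:
{"name": "move_arm", "arguments": {
  "commands": [
    {"delta_rot": [0,0,0.1],"translation": [-0.06,0,1.2],"jaw": 4.8},
    {"delta_rot": [0,0,0.1],"translation": [-0.06,0,2.4],"jaw": 4.8},
    {"delta_rot": [0,0,0.1],"translation": [-0.06,0,3.6],"jaw": 4.8},
    {"delta_rot": [0,0,0.1],"translation": [-0.06,0,4.7],"jaw": 4.8},
    {"delta_rot": [0,0,0.1],"translation": [-0.06,0,5.6],"jaw": 4.8},
    {"delta_rot": [0,0,0.1],"translation": [-0.06,0,6.2],"jaw": 4.8},
    {"delta_rot": [0,0,0.1],"translation": [-0.06,0,6.4],"jaw": 4.8},
    {"delta_rot": [0,0,0.1],"translation": [-0.06,0,6.4],"jaw": 4.8}
  ]
}}

```text
clock: 5.57
eef_pos: [0.5946, -0.002, 0.1151]
tool_rot: [-179.9, 0.0, 87.5]
wrist_force: [0.3, 0.6, -1.5]
gripper_width: 0.523
```

```bash
 python3 - <<'E'
from h import *
from cell import arm
c=arm.camera("scene")["image"]; cv2.imwrite("pics/g4.png",cv2.resize(c[180:260,215:295],(600,600),interpolation=cv2.INTER_CUBIC))
E
python3 go.py .595 -.002 .1146 87.5;
```

```text
t 5.62 p [ 0.595  -0.002   0.1159] rot [-1.7996e+02  3.0000e-02  8.7500e+01] q [ -5.  12.  93.  -0.  75. -93.] F [-0.6 -0.4 -1.2] w 48.1
translation [ 0.   -0.    0.13] delta_rot [-0.04  0.03 -0.  ]
```

View pics/g4.png

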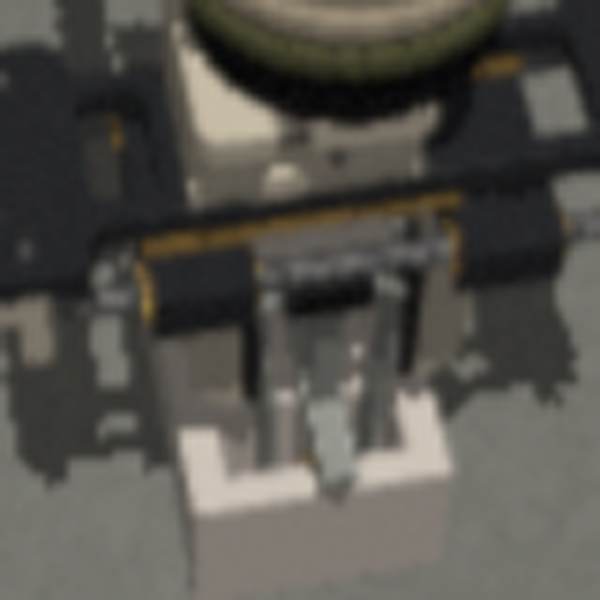

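The tips are in the pocket with no contact force, and brass shows between them. I'll go down 1 mm and squeeze.

Emit:
{"name": "move_arm", "arguments": {
  "commands": [
    {"delta_rot": [0,0,0],"translation": [0,0,0.1],"jaw": 4.8},
    {"delta_rot": [0,0,0],"translation": [0,0,0.1],"jaw": 4.2},
    {"delta_rot": [0,0,0],"translation": [0,0,0.1],"jaw": 3.6},
    {"delta_rot": [0,0,0],"translation": [0,0,0.1],"jaw": 3},
    {"delta_rot": [0,0,0],"translation": [0,0,0.1],"jaw": 2.8},
    {"delta_rot": [0,0,0],"translation": [0,0,0.1],"jaw": 2.8},
    {"delta_rot": [0,0,0],"translation": [0,0,0.1],"jaw": 2.8},
    {"delta_rot": [0,0,0],"translation": [0,0,0.1],"jaw": 2.8}
  ]
}}

```text
clock: 6.28
eef_pos: [0.5954, -0.002, 0.1154]
tool_rot: [180.0, 0.0, 87.5]
wrist_force: [0.2, -0.2, 2.3]
gripper_width: 0.333
```

```bash
python3 go.py .595 -.002 .20 87.5
```

```text
t 6.28 p [ 0.5954 -0.002   0.1154] rot [1.7999e+02 3.0000e-02 8.7500e+01] q [ -5.  12.  93.  -0.  75. -93.] F [ 0.2 -0.2  2.3] w 30.9
translation [-0.   -0.04 -8.46] delta_rot [ 0.01  0.03 -0.  ]
```

Width reads 30.9 mm, less than the 34 mm expected with the stub, so I'll look before lifting.

```bash
 python3 - <<'E'
from h import *
from cell import arm
c=arm.camera("scene")["image"]; cv2.imwrite("pics/g5.png",cv2.resize(c[205:260,230:285],(600,600),interpolation=cv2.INTER_CUBIC))
s=arm.state();print(s["gripper_width"]*93)
E
```

```text
31.076051165497105
```

View pics/g5.png

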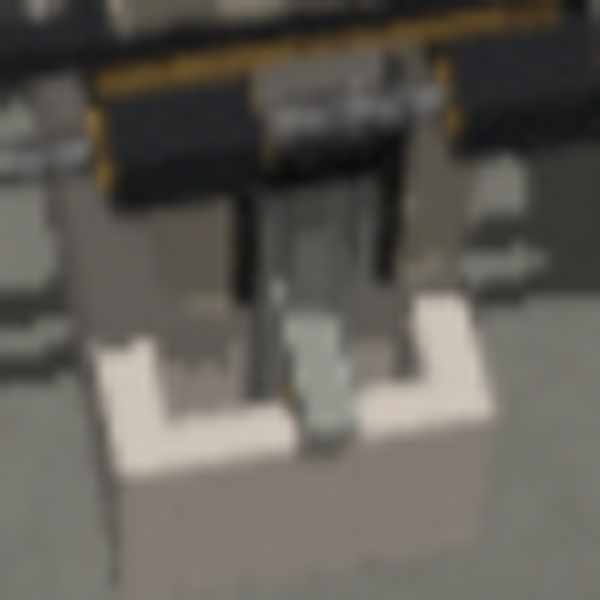

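Inconclusive: a sliver of brass shows by the left tip at (285,390). I'll lift slowly and look.

Emit:
{"name": "move_arm", "arguments": {
  "commands": [
    {"delta_rot": [0,0,0],"translation": [0,0,-0.7],"jaw": 2.8},
    {"delta_rot": [0,0,0],"translation": [0,0,-1.7],"jaw": 2.8},
    {"delta_rot": [0,0,0],"translation": [0,0,-3],"jaw": 2.8},
    {"delta_rot": [0,0,0],"translation": [0,0,-4.5],"jaw": 2.8},
    {"delta_rot": [0,0,0],"translation": [0,0,-6],"jaw": 2.8},
    {"delta_rot": [0,0,0],"translation": [0,0,-7.5],"jaw": 2.8},
    {"delta_rot": [0,0,0],"translation": [0,0,-8.8],"jaw": 2.8},
    {"delta_rot": [0,0,0],"translation": [0,0,-8.8],"jaw": 2.8}
  ]
}}

```text
clock: 7.0
eef_pos: [0.5974, -0.0022, 0.2082]
tool_rot: [179.6, 0.0, 87.5]
wrist_force: [0.4, -0.6, -0.5]
gripper_width: 0.33
```

```bash
 python3 go.py; python3 - <<'E'
from h import *
from cell import arm
im=[]
for n,b in(("top",(225,120,285,200)),("scene",(230,175,280,245))):
    c=arm.camera(n)["image"]; x0,y0,x1,y1=b; im.append(cv2.resize(c[y0:y1,x0:x1],(390,540),interpolation=cv2.INTER_CUBIC))
cv2.imwrite("pics/g6.png",np.hstack(im))
E
```

```text
t 7.0 p [ 0.5974 -0.0022  0.2082] rot [1.7963e+02 5.0000e-02 8.7500e+01] q [ -5.   7.  88.  -0.  84. -93.] F [ 0.4 -0.6 -0.5] w 30.7
```

View pics/g6.png

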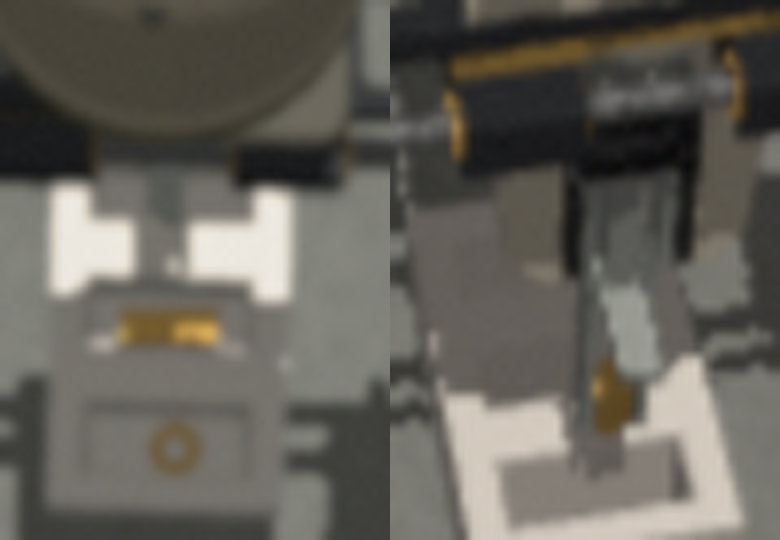

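Brass is held between the tips at scene (610,395), but it looks high relative to the tip ends. I'll project the expected geometry to check.

```bash
python3 - <<'E'
from h import *
from cell import arm
c=arm.camera("scene"); s=arm.state(); p=s["eef_pos"]; print(p)
x0,y0,k=230,175,11
im=cv2.resize(c["image"][y0:y0+52,x0:x0+60],None,fx=k,fy=k,interpolation=cv2.INTER_CUBIC)
a=np.radians(-2.5);X=np.array([np.cos(a),np.sin(a)]);Y=np.array([-np.sin(a),np.cos(a)])
def P(x,y,z,col):
    u=proj(c,np.r_[p[:2]+x*X+y*Y,z]); cv2.circle(im,tuple(int(v) for v in ((u-[x0,y0]+.5)*k)),4,col,-1)
g=p[2]+.0054
for sy in(-1,1):
    P(.006,sy*.0085,g-.105,(0,0,255)); P(.011,sy*.017,g-.016,(255,0,0));P(.011,sy*.017,g+.016,(255,0,0))
P(.03,0,g-.037,(0,255,0))
for z in(.0,.02):
    for y in(-.007,.007): P(.0,y,g-.108+z,(0,255,255))
    P(.007,0,g-.108+z,(255,0,255))
cv2.imwrite("pics/g7.png",im)
E
```

```text
[ 0.59520023 -0.00196484  0.20313704]
```

View pics/g7.png

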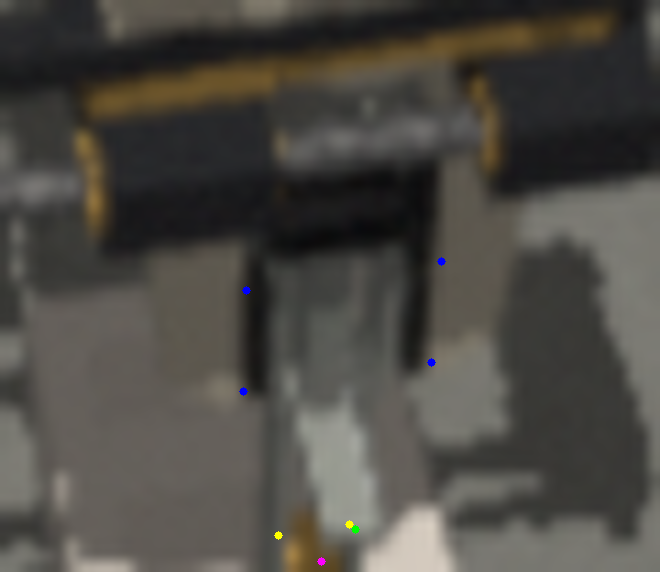

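```bash
python3 - <<'E'
from h import *
from cell import arm
c=arm.camera("scene"); s=arm.state(); p=s["eef_pos"]
x0,y0,k=240,208,14
r=cv2.resize(c["image"][y0:y0+40,x0:x0+28],None,fx=k,fy=k,interpolation=cv2.INTER_CUBIC); im=r.copy()
a=np.radians(-2.5);X=np.array([np.cos(a),np.sin(a)]);Y=np.array([-np.sin(a),np.cos(a)])
def P(x,y,z,col):
    u=proj(c,np.r_[p[:2]+x*X+y*Y,z]); cv2.circle(im,tuple(int(v) for v in ((u-[x0,y0]+.5)*k)),4,col,-1)
g=p[2]+.0054
for sy in(-1,1):
    P(.006,sy*.0085,g-.105,(0,0,255)); P(-.006,sy*.0085,g-.105,(0,0,255))
P(.03,0,g-.037,(0,255,0))
for z in(.0,.02):
    for y in(-.007,.007): P(.0,y,g-.108+z,(0,255,255))
    P(.007,0,g-.108+z,(255,0,255))
cv2.imwrite("pics/g8.png",np.hstack([r,im]))
E
```

```text
(no output)
```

View pics/g8.png

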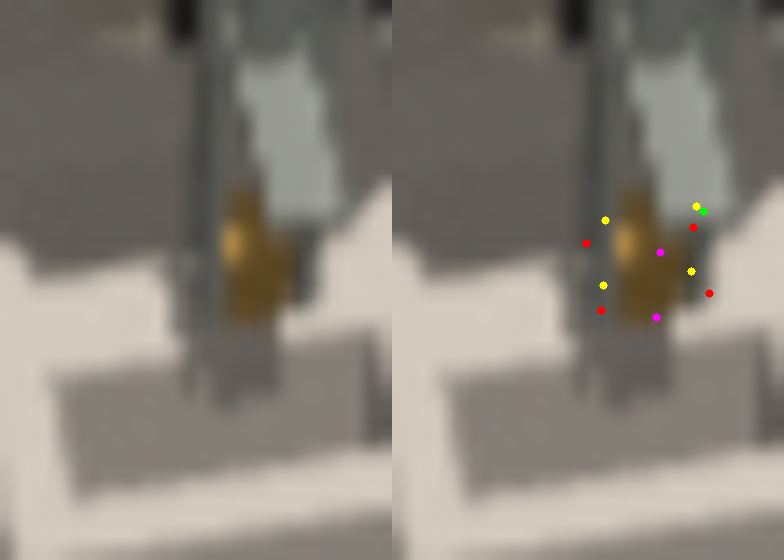

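The geometry agrees: tip ends land within about 2 px, and the stub bottom sits about 3 mm below the tip ends, upright between them. The grey patch below is shadow on the pocket wall. So the stub bottom is about TCP − 0.1034. Next, over to the dish.

```bash
python3 go.py .4915 -.2945 .203 87.5
```

```text
t 7.2 p [ 0.5948 -0.0019  0.2024] rot [-1.7992e+02  2.0000e-02  8.7500e+01] q [ -5.   8.  88.  -0.  84. -93.] F [ 0.3 -0.1 -1.4] w 30.9
translation [-29.68  -9.04  -0.04] delta_rot [-0.08  0.02 -0.  ]
```

Emit:
{"name": "move_arm", "arguments": {
  "commands": [
    {"delta_rot": [0,0,0],"translation": [-2.5,-0.76,0],"jaw": 2.8},
    {"delta_rot": [0,0,0],"translation": [-6,-1.83,0],"jaw": 2.8},
    {"delta_rot": [0,0,0],"translation": [-9.5,-2.9,0],"jaw": 2.8},
    {"delta_rot": [0,0,0],"translation": [-13,-3.96,0],"jaw": 2.8},
    {"delta_rot": [0,0,0],"translation": [-16.5,-5.03,0],"jaw": 2.8},
    {"delta_rot": [0,0,0],"translation": [-20,-6.1,0],"jaw": 2.8},
    {"delta_rot": [0,0,0],"translation": [-23.5,-7.16,0],"jaw": 2.8},
    {"delta_rot": [0,0,0],"translation": [-26.5,-8.07,0],"jaw": 2.8},
    {"delta_rot": [0,0,0],"translation": [-28.7,-8.74,0],"jaw": 2.8},
    {"delta_rot": [0,0,0],"translation": [-29.68,-9.04,0],"jaw": 2.8}
  ]
}}

```text
clock: 8.03
eef_pos: [0.4895, -0.297, 0.2012]
tool_rot: [-179.8, 0.0, 87.3]
wrist_force: [-0.2, -0.0, -1.6]
gripper_width: 0.336
```

Emit:
{"name": "move_arm", "arguments": {
  "commands": [
    {"delta_rot": [0,0,0],"translation": [0,0,0],"jaw": 2.8}
  ]
}}

```text
clock: 8.12
eef_pos: [0.4884, -0.2984, 0.2002]
tool_rot: [-179.7, -0.0, 87.2]
wrist_force: [-0.5, 0.5, -1.2]
gripper_width: 0.333
```

```bash
python3 go.py .4915 -.2945 .125 87.5
```

```text
t 8.12 p [ 0.4884 -0.2984  0.2002] rot [-1.7972e+02 -3.0000e-02  8.7190e+01] q [ -36.    4.   92.   -0.   84. -124.] F [-0.5  0.5 -1.2] w 31.0
translation [0.4  0.32 7.52] delta_rot [-0.28 -0.03 -0.31]
```

Emit:
{"name": "move_arm", "arguments": {
  "commands": [
    {"delta_rot": [-0.3,0,-0.3],"translation": [0.4,0.32,1.5],"jaw": 2.8},
    {"delta_rot": [-0.3,0,-0.3],"translation": [0.4,0.32,3],"jaw": 2.8},
    {"delta_rot": [-0.3,0,-0.3],"translation": [0.4,0.32,4.5],"jaw": 2.8},
    {"delta_rot": [-0.3,0,-0.3],"translation": [0.4,0.32,6],"jaw": 2.8},
    {"delta_rot": [-0.3,0,-0.3],"translation": [0.4,0.32,7],"jaw": 2.8},
    {"delta_rot": [-0.3,0,-0.3],"translation": [0.4,0.32,7.5],"jaw": 2.8},
    {"delta_rot": [-0.3,0,-0.3],"translation": [0.4,0.32,7.5],"jaw": 2.8},
    {"delta_rot": [-0.3,0,-0.3],"translation": [0.4,0.32,7.5],"jaw": 2.8},
    {"delta_rot": [-0.3,0,-0.3],"translation": [0.4,0.32,7.5],"jaw": 2.8}
  ]
}}

```text
clock: 8.87
eef_pos: [0.4921, -0.2947, 0.1262]
tool_rot: [179.9, 0.0, 87.5]
wrist_force: [0.1, -0.4, -0.5]
gripper_width: 0.335
```

```bash
 python3 go.py .4915 -.2945 .108 87.5; python3 - <<'E'
from h import *
from cell import arm
im=[]
for n,b in(("top",(345,155,415,235)),("scene",(105,195,155,255))):
    c=arm.camera(n)["image"]; x0,y0,x1,y1=b; im.append(cv2.resize(c[y0:y1,x0:x1],(395,500),interpolation=cv2.INTER_CUBIC))
cv2.imwrite("pics/d1.png",np.hstack(im))
E
```

```text
t 8.87 p [ 0.4921 -0.2947  0.1262] rot [1.7991e+02 1.0000e-02 8.7510e+01] q [ -36.    8.   96.    0.   76. -124.] F [ 0.1 -0.4 -0.5] w 31.1
translation [ 0.01 -0.06  1.82] delta_rot [0.09 0.01 0.01]
```

View pics/d1.png

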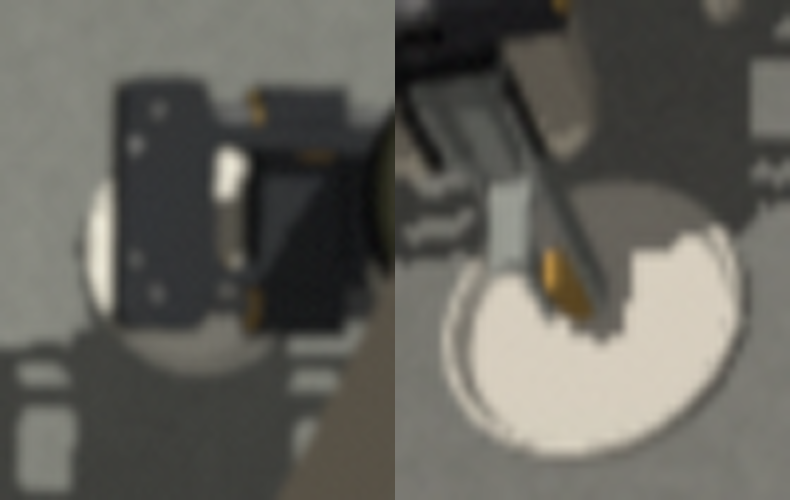

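The stub hangs upright over the dish at scene crop (570,285), partly hidden by the right tip; the dish centre is at about (592,320). Lowering.

Emit:
{"name": "move_arm", "arguments": {
  "commands": [
    {"delta_rot": [0.1,0,0],"translation": [0,-0.06,0.6],"jaw": 2.8},
    {"delta_rot": [0.1,0,0],"translation": [0,-0.06,1.1],"jaw": 2.8},
    {"delta_rot": [0.1,0,0],"translation": [0,-0.06,1.5],"jaw": 2.8},
    {"delta_rot": [0.1,0,0],"translation": [0,-0.06,1.6],"jaw": 2.8},
    {"delta_rot": [0.1,0,0],"translation": [0,-0.06,1.6],"jaw": 2.8},
    {"delta_rot": [0.1,0,0],"translation": [0,-0.06,1.6],"jaw": 2.8},
    {"delta_rot": [0.1,0,0],"translation": [0,-0.06,1.6],"jaw": 2.8}
  ]
}}

```text
clock: 9.55
eef_pos: [0.4916, -0.295, 0.1105]
tool_rot: [180.0, 0.0, 87.5]
wrist_force: [-0.4, 1.0, -1.1]
gripper_width: 0.33
```

```bash
 python3 go.py .4915 -.2945 .108 87.5; python3 - <<'E'
from h import *
from cell import arm
c=arm.camera("scene");x0,y0,k=105,200,12
im=cv2.resize(c["image"][y0:y0+50,x0:x0+50],None,fx=k,fy=k,interpolation=cv2.INTER_CUBIC)
p=arm.state()["eef_pos"]; print(p)
for q,col in((np.r_[p[:2],p[2]-.1034],(0,0,255)),(np.r_[p[:2],p[2]-.0834],(0,0,255)),((.4915,-.2945,.004),(255,0,0))):
    u=proj(c,np.array(q)); cv2.circle(im,tuple(int(v) for v in ((u-[x0,y0]+.5)*k)),4,col,-1)
cv2.imwrite("pics/d2.png",im)
E
```

```text
t 9.55 p [ 0.4916 -0.295   0.1105] rot [1.7998e+02 3.0000e-02 8.7490e+01] q [ -36.    9.   97.   -0.   74. -124.] F [-0.4  1.  -1.1] w 30.7
translation [ 0.05 -0.01  0.25] delta_rot [ 0.02  0.03 -0.01]
[ 0.4916473  -0.29499695  0.11058249]
```

View pics/d2.png

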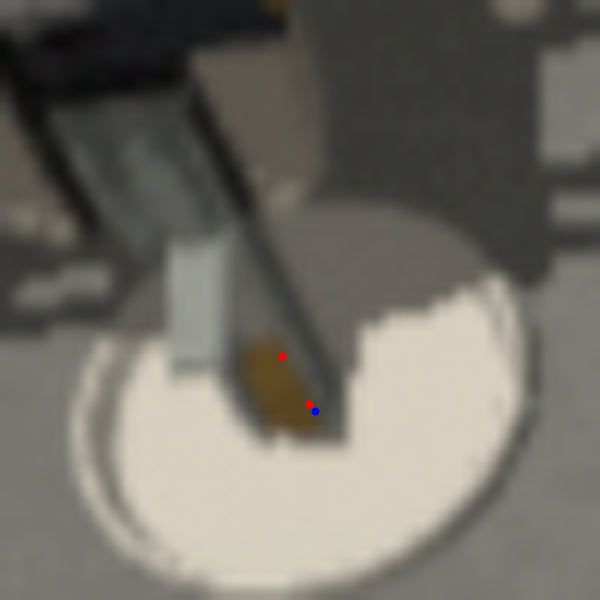

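Predicted (red) and target (blue, (315,411)) agree with the picture. I'll lower the last ~3 mm in small steps and watch the force.

Emit:
{"name": "move_arm", "arguments": {
  "commands": [
    {"delta_rot": [0,0,0],"translation": [0,0,0.1],"jaw": 2.8},
    {"delta_rot": [0,0,0],"translation": [0,0,0.2],"jaw": 2.8},
    {"delta_rot": [0,0,0],"translation": [0,0,0.2],"jaw": 2.8},
    {"delta_rot": [0,0,0],"translation": [0,0,0.2],"jaw": 2.8}
  ]
}}

```text
clock: 9.93
eef_pos: [0.4916, -0.295, 0.1086]
tool_rot: [180.0, 0.0, 87.5]
wrist_force: [0.7, 0.1, -0.7]
gripper_width: 0.329
```

```bash
 python3 go.py .4915 -.2945 .1075 87.5
```

```text
t 9.93 p [ 0.4916 -0.295   0.1086] rot [1.7998e+02 3.0000e-02 8.7490e+01] q [ -36.    9.   97.   -0.   74. -124.] F [ 0.7  0.1 -0.7] w 30.6
translation [ 0.05 -0.01  0.11] delta_rot [ 0.02  0.03 -0.01]
```

Emit:
{"name": "move_arm", "arguments": {
  "commands": [
    {"delta_rot": [0,0,0],"translation": [0,0,0.05],"jaw": 2.8},
    {"delta_rot": [0,0,0],"translation": [0,0,0.1],"jaw": 2.8},
    {"delta_rot": [0,0,0],"translation": [0,0,0.1],"jaw": 2.8},
    {"delta_rot": [0,0,0],"translation": [0,0,0.1],"jaw": 2.8}
  ]
}}

```text
clock: 10.27
eef_pos: [0.4916, -0.295, 0.1075]
tool_rot: [180.0, 0.0, 87.5]
wrist_force: [-0.4, -0.7, -2.6]
gripper_width: 0.329
```

```bash
 python3 go.py .4915 -.2945 .107 87.5
```

```text
t 10.27 p [ 0.4916 -0.295   0.1075] rot [1.7998e+02 3.0000e-02 8.7490e+01] q [ -36.    9.   97.   -0.   74. -124.] F [-0.4 -0.7 -2.6] w 30.6
translation [ 0.04 -0.01  0.05] delta_rot [ 0.02  0.03 -0.01]
```

Emit:
{"name": "move_arm", "arguments": {
  "commands": [
    {"delta_rot": [0,0,0],"translation": [0,0,0.05],"jaw": 2.8},
    {"delta_rot": [0,0,0],"translation": [0,0,0.05],"jaw": 2.8},
    {"delta_rot": [0,0,0],"translation": [0,0,0.05],"jaw": 2.8}
  ]
}}

```text
clock: 10.52
eef_pos: [0.4918, -0.2951, 0.1074]
tool_rot: [180.0, 0.0, 87.5]
wrist_force: [-0.0, 0.8, 1.8]
gripper_width: 0.327
```

```bash
 python3 go.py
```

```text
t 10.52 p [ 0.4918 -0.2951  0.1074] rot [1.7995e+02 5.0000e-02 8.7490e+01] q [ -36.    9.   97.   -0.   74. -124.] F [-0.   0.8  1.8] w 30.4
```

The z force turned to +1.8 N and z stopped following, so the stub is on the dish floor. Opening slowly to 48 mm.

Emit:
{"name": "move_arm", "arguments": {
  "commands": [
    {"delta_rot": [0,0,0],"translation": [0,0,0],"jaw": 3.3},
    {"delta_rot": [0,0,0],"translation": [0,0,0],"jaw": 3.6},
    {"delta_rot": [0,0,0],"translation": [0,0,0],"jaw": 4},
    {"delta_rot": [0,0,0],"translation": [0,0,0],"jaw": 4.4},
    {"delta_rot": [0,0,0],"translation": [0,0,0],"jaw": 4.8},
    {"delta_rot": [0,0,0],"translation": [0,0,0],"jaw": 4.8},
    {"delta_rot": [0,0,0],"translation": [0,0,0],"jaw": 4.8}
  ]
}}

```text
clock: 11.1
eef_pos: [0.4918, -0.2951, 0.1073]
tool_rot: [180.0, 0.0, 87.5]
wrist_force: [-1.0, 0.5, -1.1]
gripper_width: 0.518
```

```bash
 python3 go.py; python3 - <<'E'
from h import *
from cell import arm
c=arm.camera("scene")["image"]; cv2.imwrite("pics/d3.png",cv2.resize(c[195:255,100:160],(600,600),interpolation=cv2.INTER_CUBIC))
E
```

```text
t 11.1 p [ 0.4918 -0.2951  0.1073] rot [1.7996e+02 4.0000e-02 8.7490e+01] q [ -36.    9.   97.   -0.   74. -124.] F [-1.   0.5 -1.1] w 48.2
```

View pics/d3.png

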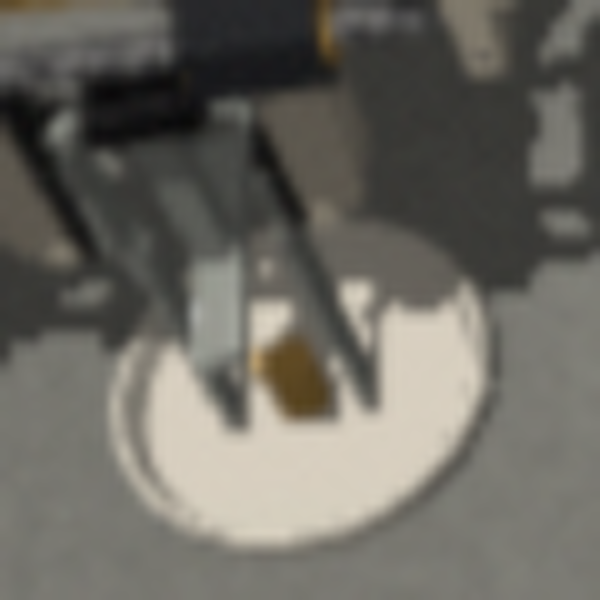

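The stub stands upright at (298,375) in the dish, clear of both tips at (238,425) and (372,402). Lifting straight up.

Emit:
{"name": "move_arm", "arguments": {
  "commands": [
    {"delta_rot": [0,0,0],"translation": [0,0,-0.7],"jaw": 4.8},
    {"delta_rot": [0,0,0],"translation": [0,0,-2],"jaw": 4.8},
    {"delta_rot": [0,0,0],"translation": [0,0,-4],"jaw": 4.8},
    {"delta_rot": [0,0,0],"translation": [0,0,-6],"jaw": 4.8},
    {"delta_rot": [0,0,0],"translation": [0,0,-8],"jaw": 4.8},
    {"delta_rot": [0,0,0],"translation": [0,0,-10],"jaw": 4.8},
    {"delta_rot": [0,0,0],"translation": [0,0,-11.5],"jaw": 4.8},
    {"delta_rot": [0,0,0],"translation": [0,0,-11.5],"jaw": 4.8},
    {"delta_rot": [0,0,0],"translation": [0,0,-11.5],"jaw": 4.8}
  ]
}}

```text
clock: 11.9
eef_pos: [0.4925, -0.2955, 0.2243]
tool_rot: [179.8, 0.2, 87.5]
wrist_force: [-0.5, -0.5, -1.9]
gripper_width: 0.526
```

```bash
 python3 go.py .4795 .255 .22 101.5
```

```text
t 11.9 p [ 0.4925 -0.2955  0.2243] rot [1.7979e+02 1.6000e-01 8.7490e+01] q [ -36.    3.   90.   -0.   86. -124.] F [-0.5 -0.5 -1.9] w 49.0
translation [54.94 -3.71  0.27] delta_rot [  0.19   0.18 -14.01]
```

Emit:
{"name": "move_arm", "arguments": {
  "commands": [
    {"delta_rot": [0.2,0.2,0],"translation": [2.5,-0.2,0.2],"jaw": 4.8},
    {"delta_rot": [0.2,0.2,-1],"translation": [6,-0.4,0.2],"jaw": 4.8},
    {"delta_rot": [0.2,0.2,-2],"translation": [9.5,-0.6,0.2],"jaw": 4.8},
    {"delta_rot": [0.2,0.2,-3],"translation": [13,-0.9,0.2],"jaw": 4.8},
    {"delta_rot": [0.2,0.2,-4],"translation": [16.5,-1.1,0.2],"jaw": 4.8},
    {"delta_rot": [0.2,0.2,-5],"translation": [20,-1.3,0.2],"jaw": 4.8},
    {"delta_rot": [0.2,0.2,-6],"translation": [23.5,-1.6,0.2],"jaw": 4.8},
    {"delta_rot": [0.2,0.2,-7],"translation": [27,-1.8,0.2],"jaw": 4.8},
    {"delta_rot": [0.2,0.2,-8],"translation": [30,-2,0.2],"jaw": 4.8},
    {"delta_rot": [0.2,0.2,-9],"translation": [32,-2.1,0.2],"jaw": 4.8}
  ]
}}

```text
clock: 12.73
eef_pos: [0.4843, 0.0278, 0.22]
tool_rot: [-179.9, -0.1, 96.6]
wrist_force: [0.4, 0.1, -2.2]
gripper_width: 0.523
```

```bash
 python3 go.py .4795 .255 .22 101.5
```

```text
t 12.73 p [0.4843 0.0278 0.22  ] rot [-1.7989e+02 -9.0000e-02  9.6630e+01] q [ -3. -10. 104.   0.  86. -99.] F [ 0.4  0.1 -2.2] w 48.6
translation [22.62  2.15  0.03] delta_rot [-0.11 -0.1  -4.87]
```

Emit:
{"name": "move_arm", "arguments": {
  "commands": [
    {"delta_rot": [-0.1,-0.1,-1],"translation": [3,0.3,0],"jaw": 4.8},
    {"delta_rot": [-0.1,-0.1,-2],"translation": [6.5,0.6,0],"jaw": 4.8},
    {"delta_rot": [-0.1,-0.1,-3],"translation": [10,0.95,0],"jaw": 4.8},
    {"delta_rot": [-0.1,-0.1,-4],"translation": [13.5,1.3,0],"jaw": 4.8},
    {"delta_rot": [-0.1,-0.1,-4.9],"translation": [17,1.6,0],"jaw": 4.8},
    {"delta_rot": [-0.1,-0.1,-4.9],"translation": [19.8,1.9,0],"jaw": 4.8},
    {"delta_rot": [-0.1,-0.1,-4.9],"translation": [21.8,2.07,0],"jaw": 4.8},
    {"delta_rot": [-0.1,-0.1,-4.9],"translation": [22.6,2.15,0],"jaw": 4.8},
    {"delta_rot": [-0.1,-0.1,-4.9],"translation": [22.6,2.15,0],"jaw": 4.8},
    {"delta_rot": [-0.1,-0.1,-4.9],"translation": [22.6,2.15,0],"jaw": 4.8}
  ]
}}

```text
clock: 13.57
eef_pos: [0.4791, 0.2542, 0.2193]
tool_rot: [-179.9, 0.1, 101.6]
wrist_force: [1.1, -0.6, -1.3]
gripper_width: 0.519
```

```bash
 python3 go.py .4793 .2548 .19 101.5; python3 - <<'E'
from h import *
from cell import arm
c=arm.camera("top")["image"]; s=arm.camera("scene")["image"]
cv2.imwrite("pics/e1.png",np.hstack([cv2.resize(c[165:225,350:410],(390,390),interpolation=cv2.INTER_CUBIC),cv2.resize(s[120:210,305:385],(390,390),interpolation=cv2.INTER_CUBIC)]))
h=cv2.cvtColor(c,cv2.COLOR_BGR2HSV); m=cv2.inRange(h,(8,100,60),(30,255,255)); m[:,:350]=0;m[:,410:]=0
print([ (int(x[4])) for x in cv2.connectedComponentsWithStats(m)[2]], cv2.connectedComponentsWithStats(m)[3])
E
```

```text
t 13.57 p [0.4791 0.2542 0.2193] rot [-1.7989e+02  6.0000e-02  1.0157e+02] q [ 23.  -1.  95.  -0.  86. -79.] F [ 1.1 -0.6 -1.3] w 48.3
translation [0.06 0.04 2.93] delta_rot [-0.11  0.06  0.07]
[196555, 28, 25] [[255.46996006 191.51875048]
 [354.32142857  57.64285714]
 [381.         194.        ]]
```

View pics/e1.png

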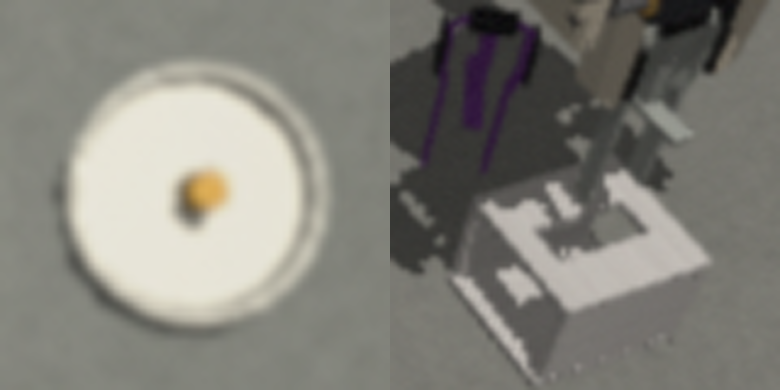

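The dish crop shows the stub's round top at (208,190), upright and within about 1–2 mm of the dish centre once parallax is allowed for. The tongs are over the slot. Lowering them in.

Emit:
{"name": "move_arm", "arguments": {
  "commands": [
    {"delta_rot": [-0.1,0,0],"translation": [0.05,0.02,0.5],"jaw": 4.8},
    {"delta_rot": [-0.1,0,0],"translation": [0.05,0.02,1.2],"jaw": 4.8},
    {"delta_rot": [-0.1,0,0],"translation": [0.05,0.02,1.8],"jaw": 4.8},
    {"delta_rot": [-0.1,0,0],"translation": [0.05,0.02,1.8],"jaw": 4.8},
    {"delta_rot": [-0.1,0,0],"translation": [0.05,0.02,1.8],"jaw": 4.8},
    {"delta_rot": [-0.1,0,0],"translation": [0.05,0.02,1.8],"jaw": 4.8}
  ]
}}

```text
clock: 14.17
eef_pos: [0.4796, 0.2539, 0.2018]
tool_rot: [180.0, 0.0, 101.5]
wrist_force: [0.9, -0.4, -1.5]
gripper_width: 0.522
```

```bash
 python3 go.py .4793 .2548 .118 101.5
```

```text
t 14.17 p [0.4796 0.2539 0.2018] rot [1.7997e+02 4.0000e-02 1.0146e+02] q [ 23.  -0.  97.  -0.  84. -79.] F [ 0.9 -0.4 -1.5] w 48.5
translation [ 0.11 -0.02  8.38] delta_rot [ 0.03  0.04 -0.04]
```

Emit:
{"name": "move_arm", "arguments": {
  "commands": [
    {"delta_rot": [0,0,0],"translation": [0.1,0,1],"jaw": 4.8},
    {"delta_rot": [0,0,0],"translation": [0.1,0,2.2],"jaw": 4.8},
    {"delta_rot": [0,0,0],"translation": [0.1,0,3.4],"jaw": 4.8},
    {"delta_rot": [0,0,0],"translation": [0.1,0,4.6],"jaw": 4.8},
    {"delta_rot": [0,0,0],"translation": [0.1,0,5.8],"jaw": 4.8},
    {"delta_rot": [0,0,0],"translation": [0.1,0,6.9],"jaw": 4.8},
    {"delta_rot": [0,0,0],"translation": [0.1,0,7.7],"jaw": 4.8},
    {"delta_rot": [0,0,0],"translation": [0.1,0,8.2],"jaw": 4.8},
    {"delta_rot": [0,0,0],"translation": [0.1,0,8.2],"jaw": 4.8},
    {"delta_rot": [0,0,0],"translation": [0.1,0,8.2],"jaw": 4.8}
  ]
}}

```text
clock: 15.0
eef_pos: [0.4795, 0.2548, 0.1197]
tool_rot: [180.0, 0.0, 101.5]
wrist_force: [0.5, -0.0, -2.0]
gripper_width: 0.522
```

```bash
 python3 go.py .4793 .2548 .1138 101.5
```

```text
t 15.0 p [0.4795 0.2548 0.1197] rot [1.7998e+02 5.0000e-02 1.0146e+02] q [ 23.   3. 102.  -0.  75. -79.] F [ 0.5 -0.  -2. ] w 48.5
translation [ 0.01 -0.02  0.59] delta_rot [ 0.02  0.05 -0.04]
```

Emit:
{"name": "move_arm", "arguments": {
  "commands": [
    {"delta_rot": [0,0,0],"translation": [0,0,0.2],"jaw": 4.8},
    {"delta_rot": [0,0,0],"translation": [0,0,0.4],"jaw": 4.8},
    {"delta_rot": [0,0,0],"translation": [0,0,0.5],"jaw": 4.8},
    {"delta_rot": [0,0,0],"translation": [0,0,0.58],"jaw": 4.8},
    {"delta_rot": [0,0,0],"translation": [0,0,0.58],"jaw": 4.8},
    {"delta_rot": [0,0,0],"translation": [0,0,0.58],"jaw": 4.8}
  ]
}}

```text
clock: 15.5
eef_pos: [0.4795, 0.2548, 0.114]
tool_rot: [180.0, 0.0, 101.5]
wrist_force: [0.4, 0.5, -1.5]
gripper_width: 0.521
```

```bash
 python3 go.py .4793 .2548 .1134 101.5
```

```text
t 15.5 p [0.4795 0.2548 0.114 ] rot [1.7998e+02 5.0000e-02 1.0146e+02] q [ 23.   4. 102.  -0.  74. -79.] F [ 0.4  0.5 -1.5] w 48.4
translation [ 0.01 -0.02  0.06] delta_rot [ 0.02  0.05 -0.04]
```

Not bearing yet. I'll go down in 0.5 mm steps.

Emit:
{"name": "move_arm", "arguments": {
  "commands": [
    {"delta_rot": [0,0,0],"translation": [0,0,0.06],"jaw": 4.8},
    {"delta_rot": [0,0,0],"translation": [0,0,0.06],"jaw": 4.8},
    {"delta_rot": [0,0,0],"translation": [0,0,0.06],"jaw": 4.8}
  ]
}}

```text
clock: 15.75
eef_pos: [0.4797, 0.2548, 0.1136]
tool_rot: [180.0, 0.0, 101.5]
wrist_force: [0.0, 0.4, 0.4]
gripper_width: 0.522
```

```bash
 python3 go.py
```

```text
t 15.75 p [0.4797 0.2548 0.1136] rot [1.7995e+02 4.0000e-02 1.0145e+02] q [ 23.   4. 102.  -0.  74. -79.] F [0.  0.4 0.4] w 48.6
```

The weight is taken: z force went from −1.5 to +0.4 N. Opening.

Emit:
{"name": "move_arm", "arguments": {
  "commands": [
    {"delta_rot": [0,0,0],"translation": [0,0,0],"jaw": 5.2},
    {"delta_rot": [0,0,0],"translation": [0,0,0],"jaw": 5.6},
    {"delta_rot": [0,0,0],"translation": [0,0,0],"jaw": 6.5},
    {"delta_rot": [0,0,0],"translation": [0,0,0],"jaw": 8},
    {"delta_rot": [0,0,0],"translation": [0,0,0],"jaw": 9.2},
    {"delta_rot": [0,0,0],"translation": [0,0,0],"jaw": 9.2},
    {"delta_rot": [0,0,0],"translation": [0,0,0],"jaw": 9.2},
    {"delta_rot": [0,0,0],"translation": [0,0,0],"jaw": 9.2}
  ]
}}

```text
clock: 16.42
eef_pos: [0.4797, 0.2548, 0.1136]
tool_rot: [179.9, 0.0, 101.5]
wrist_force: [-0.0, -0.2, -1.2]
gripper_width: 0.971
```

```bash
 python3 go.py
```

```text
t 16.42 p [0.4797 0.2548 0.1136] rot [1.7995e+02 4.0000e-02 1.0146e+02] q [ 23.   4. 102.  -0.  74. -79.] F [-0.  -0.2 -1.2] w 90.3
```

Emit:
{"name": "move_arm", "arguments": {
  "commands": [
    {"delta_rot": [0,0,0],"translation": [0,0,-1],"jaw": 9.2},
    {"delta_rot": [0,0,0],"translation": [0,0,-3],"jaw": 9.2},
    {"delta_rot": [0,0,0],"translation": [0,0,-6],"jaw": 9.2},
    {"delta_rot": [0,0,0],"translation": [0,0,-9],"jaw": 9.2},
    {"delta_rot": [0,0,0],"translation": [0,0,-12],"jaw": 9.2},
    {"delta_rot": [0,0,0],"translation": [8,0,-13],"jaw": 9.2},
    {"delta_rot": [0,0,0],"translation": [12,0,-13],"jaw": 9.2},
    {"delta_rot": [0,0,0],"translation": [16,0,-13],"jaw": 9.2},
    {"delta_rot": [0,0,0],"translation": [20,0,-13],"jaw": 9.2},
    {"delta_rot": [0,0,0],"translation": [20,0,-13],"jaw": 9.2}
  ]
}}

```text
clock: 17.25
eef_pos: [0.4389, 0.4536, 0.2448]
tool_rot: [179.9, -0.0, 101.5]
wrist_force: [0.5, -0.9, 0.1]
gripper_width: 0.99
```

Emit:
{"name": "move_arm", "arguments": {
  "commands": [
    {"delta_rot": [0,0,0],"translation": [0,0,0],"jaw": 9.2},
    {"delta_rot": [0,0,0],"translation": [0,0,0],"jaw": 9.2},
    {"delta_rot": [0,0,0],"translation": [0,0,0],"jaw": 9.2},
    {"delta_rot": [0,0,0],"translation": [0,0,0],"jaw": 9.2}
  ]
}}

```text
clock: 17.58
eef_pos: [0.4394, 0.4525, 0.2451]
tool_rot: [179.9, -0.0, 101.4]
wrist_force: [0.5, -0.1, 0.6]
gripper_width: 0.992
```

```bash
 python3 go.py; python3 - <<'E'
from h import *
from cell import arm
ims=[]
for n,bs in(("top",((95,170,165,240),(350,165,410,225))),("scene",((305,120,385,200),(100,205,160,265)))):
    c=arm.camera(n)["image"]
    for b in bs: ims.append(cv2.resize(c[b[1]:b[3],b[0]:b[2]],(300,300),interpolation=cv2.INTER_CUBIC))
cv2.imwrite("pics/f.png",np.vstack([np.hstack(ims[:2]),np.hstack(ims[2:])]))
E
```

```text
t 17.58 p [0.4394 0.4525 0.2451] rot [179.87  -0.   101.43] q [ 41.  12.  79.  -0.  89. -60.] F [ 0.5 -0.1  0.6] w 92.2
```

View pics/f.png

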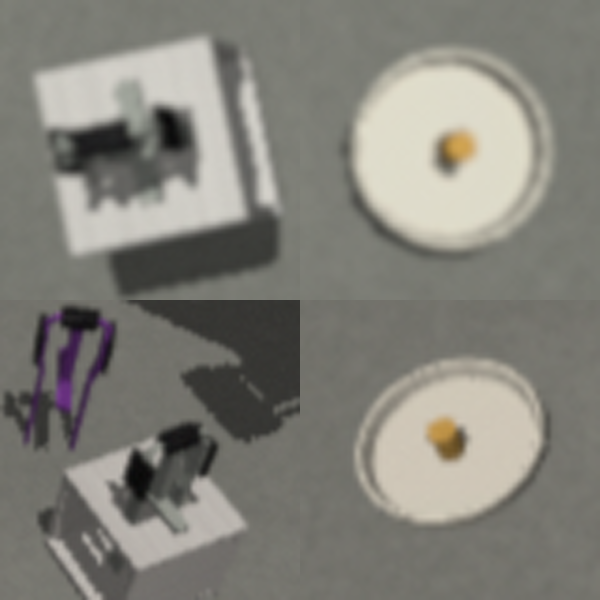

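The tongs hang as at the start: crossbar at (130,100) and both pads spread in the top view, same pose in the scene view. The stub stands upright near the dish centre, at (458,147) in the top crop and (447,440) in the scene crop. Nothing else has moved, so I'm handing in.

```bash
 python3 -c "
from cell import arm
print(arm.hand_in())"
```

```text
the job is handed in; nothing more can be done
None
```

The job is done and handed in at about 17.7 s of the 58 s allowed. I took the steel tongs from the stand and used them to lift the stub out of the far (+x) pocket. I stood the stub in the larger dish, let it go, and hung the tongs back in their slot. The gripper's fingers never touched the stub.

- **Last pictures:** both views show the stub upright and free, about 1–2 mm from the dish centre. The tongs hang with the same crossbar, pads and angle as at the start. The arm stands clear with the gripper open.
- **Forces:** wrist readings stayed within about 3 N.
- **One disagreement:** with the stub gripped, the opening read 31 mm instead of the stated 34 mm, which is even below the 32 mm stop. The pictures showed the stub held upright between the tips, and it came out and set down normally. I did not find the cause of that reading.

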